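# Clamp the thermal cycler's lid: three clutch clicks

## Robot

A 6-joint arm with a two-finger parallel gripper is mounted at the origin on the work surface. World frame = base frame: x ahead of the robot, y to its left, z up, the work surface at z = 0. Lengths are in m, angles in rad, forces in N, time in s.
With the tool pointing down it reaches from about 0.35 to 0.975 m from the base axis. Payload 4.9 kg.
Tool frame: the origin (TCP) lies at the very end of the fingers, on their centre line; the grasp point (between the pads) lies 19 mm behind it; x points along the fingers, y is the direction in which the jaws open and shut, and the axes are right-handed (so a half turn about x gives the same grasp; the last joint's range is limited). The gripper opens to 85 mm and grips with 20 to 120 N. Pads are 22 mm wide; open, the fingers measure 114 mm over their backs; the gripper's body (76 mm by 85 mm) begins 54 mm behind the grasp point. The pads swing forward as they close: fully open they stand 13 mm farther back than shut.
Start: joints at [-1.386, 0.053, 1.613, -0, 1.476, -0.119], TCP at [0.187, -0.596, 0.231] pointing down, gripper open.
Joint ranges: [-3.01, 3.01], [-1.01, 2.22], [0.06, 2.58], [-1.02, 4.17], [0.09, 2.62], [-3.14, 3.14]. Speed limits (rad/s): [2.57, 2.57, 3.14, 3.14, 3.14, 3.14].

## Interface

Orientations are given as a unit quaternion [w, x, y, z].
In Python, from plant import manip gives the robot as it stands.
- The arm moves only by the tool play_rows, never from a script. Its argument "plan" is a list of rows, each a list of 5 numbers: the shift along the tool's x, y, z in mm, then the turn about the tool's x in rad, then the closure, from -1 (fully open) to 1 (shut). A call has 1 to 8 rows; each row is the pose to reach, as a shift and turn from the pose commanded when the call began, along the tool's axes at that moment; what a row does not reach only later rows make up. A row lasts 1/8 s, in which the tool goes at most 62.5 mm and 10.7 degrees, less where a joint would pass 70% of its speed; a pose out of reach is approached as far as the arm can. A call with a gripper value outside its range is refused whole. The fingers move at their own pace and stop on an object; the grip force is fixed at half the most. Time passes only in rows, so rows that repeat a pose let the fingers close. It gives the time, the measured TCP pose, the force and the opening at its end, in the units of the state.
- manip.state(): the state, without advancing time (a new reading comes with each control period).
- manip.grab_frame(name): name is "side" or "top" or "wrist"; returns a dict with "img" (384x512x3 uint8, red, green, blue), "range_z" (384x512 float32, m along the optical axis (not along the pixel's ray), 0 where there is no reading), "fx", "fy", "cx", "cy" (pixels), "origin" and "rotation" of the camera in the world. Camera axes: x right, y up, looking along -z (the intrinsics and any distortion apply to the point x, -y, -z); pixel columns grow to the right and rows downward; lengths in m; the calibration is good to about 2 mm. A picture is of the moment at which its call begins.
- manip.job_done(): hands the job in, once; it reports no verdict.
The state is a dict: "time": time; "joint_pos": joint angles; "joint_vel": joint speeds; "joint_efforts": joint torques, N m; "tool_pos": TCP position; "tool_rot": TCP orientation; "contact_force": force on the tool from outside, world axes, zero at the start; "ft_torque": the same for the moment, N m; "gripper_width": opening from 0.0 (shut) to 1.0 (fully open).
Only numpy, scipy, OpenCV 4.12 (cv2) and the standard library are available. Lean on these libraries where they do the work, as an engineer would, in place of code of your own. Each camera call takes 0.05 s, during which the arm holds its last target. There are 200 camera calls.

## Task

Get the thermal cycler ready to run: lower its open lid gently until it is fully shut, then tighten the clamping knob on top of the lid clockwise until the slipping clutch in the knob has clicked exactly three times, and let go, leaving it tight. Feel for the clicks: how far the knob runs before the first one differs every time. Leave the other things on the bench where they are.

Things in the scene. Friction and masses are not known exactly. Their poses are not given: they have to be found in the camera images.
- cycler: The thermal cycler, a white machine fixed to the bench, 200 mm wide (y), 300 mm deep (x), 172 mm high with the lid shut, 213 with the knob. Origin at the centre of its underside; x points from the low console with display and keys (front, towards the robot) to the lid's hinge (rear), z up. The lid covers the rear 200 mm.
- lid (a joint): The lid's hinge angle in rad: 0 shut on its springy rubber seal (down to -0.03 while pressed), grows as the front edge rises; starts at 0.45 to 0.8. The lid is a slab 196 mm long, 190 wide, 36 thick, 0.7 kg. Its stiff hinge holds it at any angle; pressing the front edge straight down with 3 to 10 N closes it, and it stays shut by itself.
- lid_hinge (a point): Middle of the lid's hinge line, at the rear, 130 mm above the bench, 135 mm behind the cycler's origin. The hinge line runs along the cycler's y axis.
- lid_press (a point): Point on top of the lid, in the middle, 18 mm behind its front edge: the place to press. With the lid shut it lies 182 mm in front of the hinge line and 42 mm above it (172 mm above the bench). Moves with the lid.
- knob: The black clamping knob on the lid, 100 mm in front of the hinge line. Round skirt 53 mm across, 1.5 to 12.5 mm above the origin; on it a straight grip bar 14 mm wide (knob's y), 50 long (its x), from 12.5 to 36 mm above the origin. Origin on the axis, 177 mm above the bench with the lid shut; z along the axis, away from the lid; x along the bar to the nose. Turns with no end stop of its own.
- knob_nose (a point): A small black nose on the knob's skirt under one end of the bar, 30 mm from the axis; turns with the knob. Tightening is clockwise seen from above: the knob first runs down evenly (about 0.2 N m to turn) through an unknown 20 to 65 degrees, lowering a pressure plate; then the plate sits on the tubes, the spindle stops, and from there on the knob slips on it by its clutch, clicking.
- knob_grip (a point): On the knob's axis, half-way up its bar, 24 mm above its origin. Clicks come every 30 degrees: leaving a notch takes about 0.4 N m, fading to nothing 15 degrees on; past that the torque reverses (to about -0.2 N m) and the knob is driven on into the next notch: one click. Let go between notches, it springs to the nearer one. Slip (joint knob in the rules) is 0.524 rad a click; not measured.
- tube_rack: Bystander: orange rack, 170 x 90 x 60 mm, holding four capped 115 mm tubes (120 mm high in all), left of the cycler; not to be disturbed. Origin at its underside.
- tip_box_a: Bystander: blue box of pipette tips, 122 x 86 x 59 mm, right of the cycler; not to be disturbed. Origin at its underside.
- tip_box_b: Bystander: dark red box of pipette tips, 122 x 86 x 59 mm, right of the cycler; not to be disturbed. Origin at its underside.
- cooling_block: Bystander: aluminium block for small tubes, 128 x 86 x 42 mm, farther right; not to be disturbed. Origin at its underside.
- pipette: Bystander: grey hand pipette lying on the bench, 265 mm long, 32 mm high, left of the cycler; not to be disturbed. Origin at its underside.
- marker: Bystander: marker pen lying on the bench, 135 mm long, 19 mm high, right of the cycler; not to be disturbed. Origin at its underside.
- wash_bottle: Bystander: glass jar with a white cap, 60 mm across, 135 mm high, far left; not to be disturbed. Origin at its underside.

How it is judged:
By the outcome, as a careful person would: the job done as asked, in the order asked, and still so for the second after the job is handed in, with the robot touching nothing.
It also fails if it takes over 72 s, if anything falls off the work surface, if the arm or the gripper's body presses on something with over 40 N, if the wrist force passes 120 N, or if a joint passes its speed limit or range.

## Working session

There is one attempt and no reset: what is moved stays moved. The work goes in short steps, Python scripts to look and compute and a tool call to move; the robot and the scene stay as the last step left them, time stands still between calls to the robot, and variables do not carry over. Pictures are saved under pics/ and viewed, about 8 in all and at most 12, crops included, and the job is handed in when it is done.

Besides the shell and the picture viewer there is one more tool, called after "Emit:" as name(argument=value, ...), one argument or row to a line, values as JSON. play_rows: Moves the arm, as the interface text tells. Its arguments: {"type":"object","properties":{"plan":{"type":"array"}},"required":["plan"]}

```bash
mkdir -p pics; ls
cat > h.py <<'E'
import numpy as np, cv2, pickle
from plant import manip
def grab(n,tag):
    f=manip.grab_frame(n); pickle.dump(f,open(f'pics/{tag}.pkl','wb'))
    return f
def save(f,tag,crop=None,s=1):
    im=f['img'][:,:,::-1]
    if crop: r0,r1,c0,c1=crop; im=im[r0:r1,c0:c1]
    im=cv2.resize(im,None,fx=s,fy=s,interpolation=cv2.INTER_CUBIC); cv2.imwrite(f'pics/{tag}.png',im)
def pts(f):
    z=f['range_z']; v,u=np.mgrid[:z.shape[0],:z.shape[1]]
    c=np.stack([(u-f['cx'])/f['fx']*z,-(v-f['cy'])/f['fy']*z,-z],-1)
    return c@np.array(f['rotation']).T+np.array(f['origin'])
def load(t): return pickle.load(open(f'pics/{t}.pkl','rb'))
E
python3 - <<'E'
from h import *
print(manip.state())
a=grab('top','top0');b=grab('side','side0')
for f in(a,b): print({k:v for k,v in f.items() if k not in('img','range_z')})
im=np.vstack([a['img'],b['img']])[:,:,::-1]
cv2.imwrite('pics/top0.png',cv2.resize(a['img'][:,:,::-1],(800,600)));cv2.imwrite('pics/side0.png',cv2.resize(b['img'][:,:,::-1],(800,600)))
E
```

```text
pics
{'time': 0.0, 'joint_pos': array([-1.38598761e+00,  5.33706209e-02,  1.61431017e+00,  1.51289694e-05,
        1.47599861e+00, -1.18976747e-01]), 'joint_vel': array([ 0.00069152,  0.00161337, -0.00079355, -0.00028414,  0.000409  ,
        0.00013852]), 'joint_efforts': array([-8.02656723e-05, -3.93676364e+01, -3.70176995e+01, -1.60626013e-05,
        6.99044263e-03, -1.18044727e-05]), 'tool_pos': array([ 0.1868609 , -0.59575318,  0.23004483]), 'tool_rot': array([-0.10625374, -0.69894622, -0.10772885,  0.69898414]), 'contact_force': array([ 0.77901276, -0.46835392, -0.56038486]), 'ft_torque': array([ 0.00725295, -0.04665438, -0.04306638]), 'gripper_width': 0.9971867617681466}
{'fx': 371.370316841936, 'fy': 371.370316841936, 'cx': 253.61109007607254, 'cy': 189.98635146239025, 'origin': array([0.43272283, 0.06416232, 1.12147045]), 'rotation': array([ 0.70940788,  0.04924485, -0.03960398, -0.70195935])}
{'fx': 359.0572792040694, 'fy': 359.0572792040694, 'cx': 253.73395449204492, 'cy': 196.95846899778527, 'origin': array([ 1.07045423, -0.61675999,  0.84429869]), 'rotation': array([0.85389916, 0.40919929, 0.14456371, 0.28725163])}
```

```bash
sed -i "s/np.array(f\['rotation'\]).T/R(f['rotation']).T/; 2a from scipy.spatial.transform import Rotation\ndef R(q): return Rotation.from_quat(np.roll(q,-1)).as_matrix()" h.py
python3 - <<'E'
from h import *
for t in('top0','side0'):
    p=pts(load(t)); print(t,[np.round(p[r,c],3) for r,c in((192,256),(100,256),(300,256))])
print(np.round(R(manip.state()['tool_rot']),3))
E
```

```text
top0 [array([0.568, 0.073, 0.002]), array([0.831, 0.075, 0.073]), array([ 0.249,  0.07 , -0.002])]
side0 [array([ 0.603, -0.01 ,  0.251]), array([-0.117,  0.935, -0.003]), array([ 0.701, -0.142, -0.002])]
[[-0.     0.299 -0.954]
 [ 0.002 -0.954 -0.299]
 [-1.    -0.002 -0.   ]]
```

View pics/top0.png

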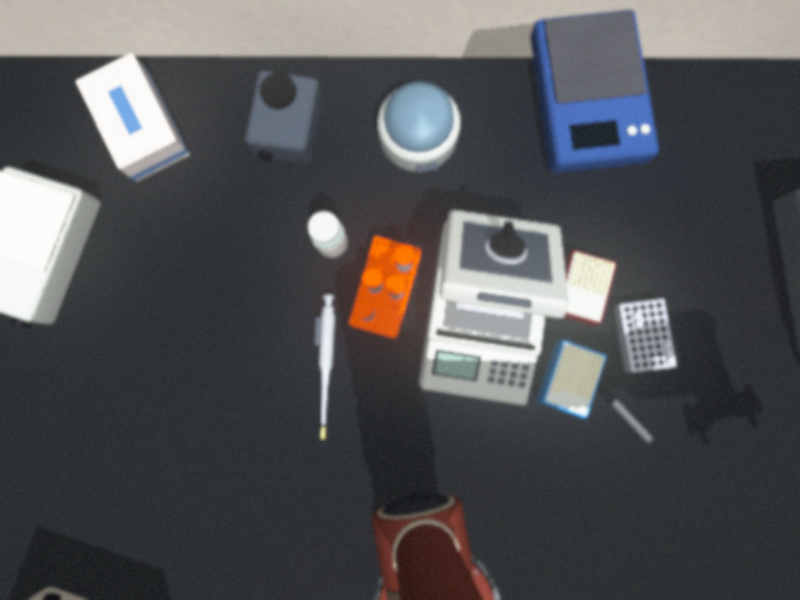

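View pics/side0.png

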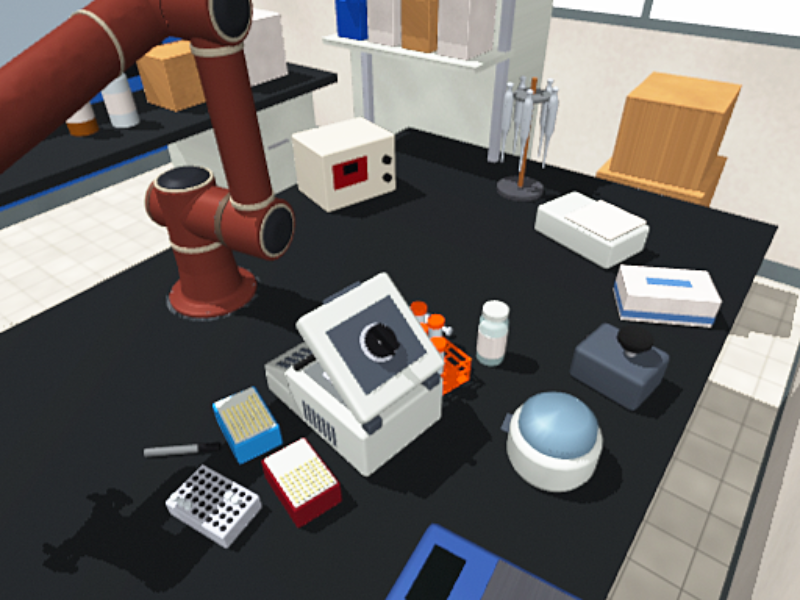

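Run:
```python
from h import *
a=load('top0');p=pts(a)
k=1.5625
def P(u,v,w=1):
    u=int(u/k);v=int(v/k); return np.round(np.median(p[v-w:v+w+1,u-w:u+w+1].reshape(-1,3),0),4)
for n,u,v in [('lidFL',447,288),('lidFR',560,308),('lidBL',457,218),('lidBR',557,228),('conL',427,385),('conR',523,396),('conL2',434,350),('conR2',535,362),('knobtop',508,228),('panelL',475,270),('panelR',545,275),('tube',402,255),('redbox',588,280),('bluebox',578,370),('bodyL',432,340),('plate',490,320)]: print(n,P(u,v))
# plane fit lid, from side camera
b=load('side0');q=pts(b)
for u,v in [(385,285),(305,322),(360,410),(435,360),(380,340),(330,340),(400,380)]:
    print((u,v),np.round(q[int(v/k),int(u/k)],4))
for nm,pp,poly in (('top',p,[(450,286),(556,304),(556,232),(460,222)]),('side',q,[(383,283),(308,323),(360,408),(433,360)])):
    m=np.zeros((384,512),np.uint8);cv2.fillPoly(m,[(np.array(poly)/k).astype(int)],1)
    X=pp[(m>0)];X=X[X[:,2]>.1];
    for _ in range(8):
        c=X.mean(0);n=np.linalg.svd(X-c,full_matrices=False)[2][2];n*=np.sign(n[2]);d=(X-c)@n;X=X[abs(d)<max(.004,1.5*d.std())]
    print(nm,c,n,len(X),d.std(),'angle',np.arccos(n[2]),'azim',np.arctan2(-n[1],-n[0]))
```

```text
lidFL [0.5531 0.0026 0.2828]
lidFR [ 0.5253 -0.1605  0.2798]
lidBL [ 0.6852 -0.0202  0.1833]
lidBR [ 0.6735 -0.1876  0.1719]
conL [0.4084 0.0237 0.0825]
conR [ 0.3914 -0.1436  0.0852]
conL2 [0.4683 0.0141 0.1073]
conR2 [ 0.4513 -0.1613  0.1094]
knobtop [ 0.6516 -0.0921  0.2558]
panelL [ 0.5843 -0.0407  0.2649]
panelR [ 0.5769 -0.1444  0.2585]
tube [0.6341 0.0701 0.121 ]
redbox [ 0.6034 -0.2755  0.0532]
bluebox [ 0.439  -0.25    0.0555]
bodyL [0.4868 0.0173 0.1166]
plate [ 0.522  -0.0809  0.1294]
(385, 285) [ 0.5706 -0.0111  0.2707]
(305, 322) [ 0.5412 -0.1743  0.2811]
(360, 410) [ 0.6625 -0.1932  0.1768]
(435, 360) [ 0.6908 -0.0283  0.1738]
(380, 340) [ 0.6338 -0.1038  0.244 ]
(330, 340) [ 0.5776 -0.1596  0.2539]
(400, 380) [ 0.6748 -0.1048  0.1773]
top [ 0.59764177 -0.08872303  0.24795738] [ 0.60880179 -0.09068254  0.78812249] 2447 0.0015398845688979331 angle 0.6630436111554127 azim 2.993727320222013
side [ 0.61610184 -0.10840116  0.22886925] [ 0.62294733 -0.09631019  0.77631242] 2935 0.001714144407603556 angle 0.6820018355930576 azim 2.9882030211584873
```

```bash
cat > fit.py <<'E'
from h import *
def fit(p,c,n,ang=None):
    # lid plane, rect in plane -> hinge
    X=p.reshape(-1,3);X=X[np.linalg.norm(X-c,axis=1)<.17]
    for _ in range(5):
        I=X[abs((X-c)@n)<.003];c=I.mean(0);n=np.linalg.svd(I-c,full_matrices=False)[2][2];n*=np.sign(n[2])
    ey=np.cross([0,0,1],n);ey/=np.linalg.norm(ey);ey*=np.sign(ey[1]); ex=np.cross(ey,n)  # ex: rearward
    D=I-c
    uv=np.stack([D@ex,D@ey],1).astype(np.float32)
    # keep dense
    r=cv2.minAreaRect(uv*1000)
    box=cv2.boxPoints(r)/1000
    print('plane ang',np.arccos(n[2]),'yaw',np.arctan2(-ey[0],ey[1]),'rect',r)
    ctr=c+ex*r[0][0]/1000+ey*r[0][1]/1000
    print('pcts',np.percentile(uv,[.3,99.7],axis=0),'centre',ctr)
    # rows' edges
    return c,n,ex,ey,ctr
if __name__=='__main__':
    for t,c,n in (('top0',[.598,-.089,.248],[.609,-.091,.788]),('side0',[.616,-.108,.229],[.623,-.096,.776])):
        c,n,ex,ey,ctr=fit(pts(load(t)),np.array(c),np.array(n))
        print(t,'hinge',ctr+ex*.102-n*.042,'knob origin',ctr+ex*.002+n*.005,'press',ctr-ex*.08,'ex',ex,ey)
E
python3 fit.py
```

```text
plane ang 0.6772986336991846 yaw -0.14492969759924676 rect ((13.243110656738281, -0.36580657958984375), (191.57554626464844, 184.80941772460938), 0.1288950890302658)
pcts [[-0.07886101 -0.09131969]
 [ 0.10779467  0.09061133]] centre [ 0.61767342 -0.09107842  0.23117779]
top0 hinge [ 0.67028044 -0.09875658  0.13452611] knob origin [ 0.62231622 -0.09175605  0.23382075] press [ 0.55598552 -0.08207489  0.281313  ] ex [ 0.77109868 -0.11254419 -0.62669022] [ 0.14442286  0.98951606 -0.        ]
plane ang 0.6839957557145956 yaw -0.14622864381302997 rect ((-3.141845703125, 6.916419982910156), (196.68690490722656, 184.92872619628906), 0.04988466948270798)
pcts [[-0.0947093  -0.08419961]
 [ 0.09413479  0.09850828]] centre [ 0.6168582  -0.09588232  0.22880329]
side0 hinge [ 0.66881365 -0.10353431  0.13179774] knob origin [ 0.62151752 -0.09656855  0.23141477] press [ 0.55551561 -0.08684779  0.27935489] ex [ 0.76678235 -0.11293163 -0.63189499] [ 0.14570807  0.98932763 -0.        ]
```

Emit:
play_rows(
  plan=[
    [-60,0,0,0,1],
    [-110,-20,-27,0.1,1],
    [-110,-58,-77,0.2,1],
    [-110,-96,-128,0.3,1],
    [-110,-133,-178,0.4,1],
    [-110,-171,-228,0.449,1],
    [-110,-208,-279,0.449,1],
    [-110,-246,-329,0.449,1],
  ],
)

```text
time: 1.1
tool_pos: [0.4267, -0.2631, 0.3409]
tool_rot: [0.051, -0.705, 0.051, 0.705]
contact_force: [0.6, -0.3, 0.2]
gripper_width: 0.0
```

```bash
cat > st.py <<'E'
from h import *
s=manip.state();M=R(s['tool_rot']);np.set_printoptions(precision=4,suppress=True)
print('t',s['time'],'p',s['tool_pos'],'F',s['contact_force'],'T',s['ft_torque'],'w',s['gripper_width'],'q',s['joint_pos']);print(M)
hg=np.array([.6695,-.101,.130]);cx=np.array([.9894,-.1455,0]);cy=np.array([.1455,.9894,0])
d=s['tool_pos']-hg;print('in cycler: fwd of hinge',-d@cx,'y',d@cy,'z above bench',s['tool_pos'][2])
E
python3 st.py
```

```text
t 1.1 p [ 0.4267 -0.2631  0.3409] F [ 0.6116 -0.2926  0.2386] T [-0.0499  0.0195 -0.0179] w 0.0004822475112462386 q [-0.7011 -0.2876  1.7457  0.      1.6836  1.0152]
[[-0.0001 -0.145  -0.9894]
 [ 0.0001 -0.9894  0.145 ]
 [-1.     -0.0001  0.0001]]
in cycler: fwd of hinge 0.21660106909401844 y -0.19571576494309117 z above bench 0.3408805138731069
```

Emit:
play_rows(
  plan=[
    [0,-50,-25,0,1],
    [0,-100,-50,0,1],
    [0,-150,-75,0,1],
    [0,-196,-98,0,1],
    [15,-196,-98,0,1],
    [30,-196,-98,0,1],
    [40,-196,-98,0,1],
    [50,-196,-98,0,1],
  ],
)

```text
time: 2.1
tool_pos: [0.5508, -0.0862, 0.2904]
tool_rot: [0.052, -0.705, 0.052, 0.705]
contact_force: [-0.3, 0.5, -0.2]
gripper_width: -0.001
```

```bash
python3 st.py
python3 - <<'E'
import numpy as np
for t in np.arange(.72,-.031,-.04): print(round(t,2),round(1000*(.182*np.cos(t)-.042*np.sin(t)),1),round(1000*(.130+.182*np.sin(t)+.042*np.cos(t)),1))
E
```

```text
t 2.1 p [ 0.5508 -0.0862  0.2904] F [-0.3326  0.5399 -0.154 ] T [-0.0066 -0.0217 -0.0153] w -0.0007988330518674754 q [-0.2887 -0.1364  1.6988 -0.0001  1.5797  1.429 ]
[[-0.0005 -0.1465 -0.9892]
 [ 0.0001 -0.9892  0.1465]
 [-1.      0.      0.0005]]
in cycler: fwd of hinge 0.119576996688497 y -0.0026534375310506945 z above bench 0.29038583617869196
0.72 109.1 281.6
0.68 115.1 277.1
0.64 120.9 272.4
0.6 126.5 267.4
0.56 131.9 262.3
0.52 137.1 256.9
0.48 142.0 251.3
0.44 146.8 245.5
0.4 151.3 239.6
0.36 155.5 233.4
0.32 159.5 227.1
0.28 163.3 220.7
0.24 166.8 214.1
0.2 170.0 207.3
0.16 173.0 200.5
0.12 175.7 193.5
0.08 178.1 186.4
0.04 180.2 179.2
-0.0 182.0 172.0
```

Emit:
play_rows(
  plan=[
    [5,0,0,0,1],
    [10,0,0,0,1],
    [15,0,1,0,1],
    [20,0,5,0,1],
    [25,0,11,0,1],
    [30,0,16,0,1],
    [35,0,20,0,1],
    [40,0,25,0,1],
  ],
)

```text
time: 3.1
tool_pos: [0.5263, -0.0814, 0.2507]
tool_rot: [0.051, -0.705, 0.051, 0.705]
contact_force: [1.3, 1.2, 0.7]
gripper_width: 0.001
```

```bash
python3 st.py
```

```text
t 3.1 p [ 0.5263 -0.0814  0.2507] F [1.3466 1.2321 0.6892] T [-0.0498 -0.2128 -0.0279] w 0.0010278103297525498 q [-0.2935 -0.1809  1.8036  0.0003  1.5191  1.4224]
[[-0.0001 -0.1446 -0.9895]
 [ 0.0004 -0.9895  0.1446]
 [-1.     -0.0003  0.0002]]
in cycler: fwd of hinge 0.14453565068976726 y -0.0014830909071042349 z above bench 0.25070395981544347
```

Run:
```python
from h import *
f=grab('side','side1');save(f,'side1',(150,310,150,310),4)
```

```text
(no output)
```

View pics/side1.png

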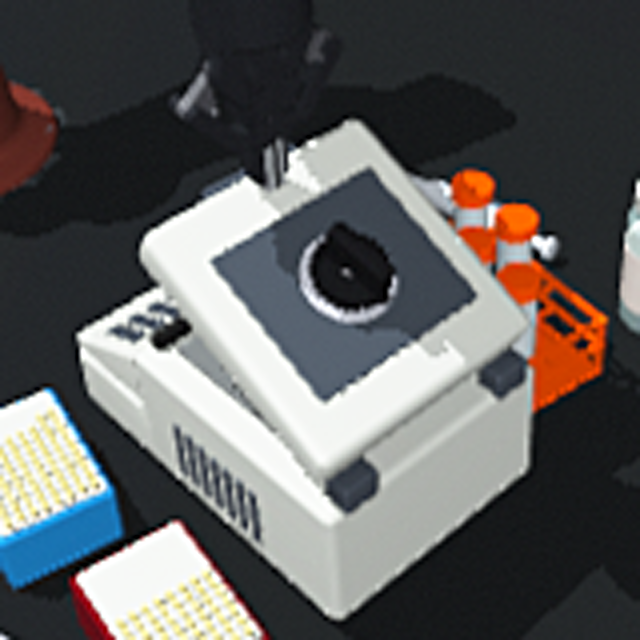

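Emit:
play_rows(
  plan=[
    [5,0,4,0,1],
    [10,0,8,0,1],
    [15,0,12,0,1],
    [20,0,15,0,1],
    [25,0,18,0,1],
    [30,0,21,0,1],
    [35,0,23,0,1],
    [40,0,26,0,1],
  ],
)

```text
time: 4.15
tool_pos: [0.5008, -0.0779, 0.2109]
tool_rot: [-0.051, 0.705, -0.051, -0.705]
contact_force: [0.4, -0.1, 0.8]
gripper_width: 0.004
```

Emit:
play_rows(
  plan=[
    [5,0,2,0,1],
    [10,0,4,0,1],
    [15,0,6,0,1],
    [20,0,7,0,1],
    [24,0,8,0,1],
    [28,0,9,0,1],
    [31,0,10,0,1],
    [34,0,10,0,1],
  ],
)

```text
time: 5.15
tool_pos: [0.491, -0.0764, 0.1772]
tool_rot: [-0.051, 0.705, -0.051, -0.705]
contact_force: [-0.3, -0.1, 0.1]
gripper_width: -0.002
```

```bash
python3 st.py
```

```text
t 5.15 p [ 0.491  -0.0764  0.1772] F [-0.3362 -0.1226  0.0902] T [ 0.0437  0.0521 -0.0005] w -0.0018273793172925437 q [-0.3043 -0.2215  1.962  -0.      1.4011  1.4117]
[[ 0.     -0.1447 -0.9895]
 [-0.     -0.9895  0.1447]
 [-1.      0.     -0.    ]]
in cycler: fwd of hinge 0.18020950030377306 y -0.0016743783963459914 z above bench 0.17716791172502305
```

Emit:
play_rows(
  plan=[
    [1.5,0,0,0,1],
    [3,0,0,0,1],
    [4,0,0,0,1],
    [5,0,0,0,1],
  ],
)

```text
time: 5.65
tool_pos: [0.491, -0.0764, 0.1723]
tool_rot: [-0.051, 0.705, -0.051, -0.705]
contact_force: [-1.4, -0.9, -0.0]
gripper_width: 0.001
```

```bash
python3 st.py
python3 - <<'E'
from h import *
from fit import fit
f=grab('side','side2')
for c in ([.58,-.05,.172],):
  fit(pts(f),np.array(c),np.array([0,0,1.]))
E
```

```text
t 5.65 p [ 0.491  -0.0764  0.1723] F [-1.4358 -0.8915 -0.02  ] T [0.0124 0.0351 0.04  ] w 0.0007466296085143499 q [-0.3043 -0.217   1.9665  0.      1.392   1.4116]
[[ 0.0001 -0.1446 -0.9895]
 [-0.     -0.9895  0.1446]
 [-1.      0.     -0.0001]]
in cycler: fwd of hinge 0.18014052468092107 y -0.0016488144151499753 z above bench 0.1723061013091182
plane ang 0.001932405239630459 yaw -0.35632896997318164 rect ((-11.511924743652344, 5.847160339355469), (193.19223022460938, 185.18930053710938), 11.976638793945312)
pcts [[-0.11338751 -0.09724622]
 [ 0.09469224  0.10901014]] centre [ 0.57062328 -0.08890653  0.17236649]
```

Emit:
play_rows(
  plan=[
    [1,0,0,0,1],
    [2,0,0,0,1],
    [3,0,0,0,1],
    [4,0,0,0,1],
  ],
)

```text
time: 6.2
tool_pos: [0.4908, -0.0764, 0.1705]
tool_rot: [0.051, -0.705, 0.051, 0.706]
contact_force: [-8.0, 2.0, 13.0]
gripper_width: 0.001
```

```bash
python3 st.py
```

```text
t 6.2 p [ 0.4908 -0.0764  0.1705] F [-8.0203  2.0156 13.0497] T [ 0.3081  1.3886 -0.0663] w 0.0012581675615477687 q [-0.3042 -0.2152  1.9681 -0.0003  1.3897  1.4117]
[[-0.001  -0.1446 -0.9895]
 [-0.     -0.9895  0.1446]
 [-1.      0.0002  0.001 ]]
in cycler: fwd of hinge 0.1803742355637517 y -0.0016848122201383701 z above bench 0.17050983934911693
```

Emit:
play_rows(
  plan=[
    [-5,0,0,0,1],
    [-30,0,0,0,0],
    [-80,0,0,0,-1],
    [-130,0,0,0,-1],
    [-170,0,-20,0,-1],
    [-170,0,-50,0,-1],
    [-170,0,-80,0,-1],
    [-170,0,-80,0,-1],
  ],
)

```text
time: 7.2
tool_pos: [0.5711, -0.0882, 0.3371]
tool_rot: [0.051, -0.705, 0.051, 0.706]
contact_force: [-0.1, -0.4, -0.2]
gripper_width: 0.997
```

```bash
python3 st.py
python3 - <<'E'
from h import *
f=grab('wrist','w0');save(f,'w0',None,1.5);g=grab('top','top3');h=grab('side','side3')
print(f['origin'],R(f['rotation']),f['fx'])
for n,F in (('w',f),('t',g),('s',h)):
    X=pts(F).reshape(-1,3);X=X[np.hypot(X[:,0]-.5706,X[:,1]+.0875)<.04]
    X=X[(F['range_z'].reshape(-1)[0:len(X)]>=0)]
    B=X[(X[:,2]>.200)&(X[:,2]<.222)]
    L=X[(X[:,2]>.165)&(X[:,2]<.180)]
    print(n,len(B),B.mean(0) if len(B) else '', np.percentile(B[:,2],[5,50,95]) if len(B) else'','lid z',np.median(L[:,2]))
    T=B[B[:,2]>.209]
    if len(T)>20: print(cv2.minAreaRect((T[:,:2]*1000).astype(np.float32)))
E
```

```text
t 7.2 p [ 0.5711 -0.0882  0.3371] F [-0.1287 -0.3917 -0.2499] T [ 0.0018 -0.0428  0.0036] w 0.9971066888104254 q [-0.282  -0.099   1.5883  0.      1.6539  1.4339]
[[-0.0015 -0.1446 -0.9895]
 [ 0.0005 -0.9895  0.1446]
 [-1.     -0.0003  0.0016]]
in cycler: fwd of hinge 0.09921377883330798 y -0.0016552840422487183 z above bench 0.33708131257325613
[ 0.65511267 -0.10097992  0.47946564] [[-1.45340244e-01  9.34565807e-01  3.24750620e-01]
 [-9.89381550e-01 -1.37487163e-01 -4.71320259e-02]
 [ 6.01061589e-04 -3.28152452e-01  9.44624585e-01]] 306.7321820498689
w 816 [ 0.57371931 -0.08793547  0.21147999] [0.20817064 0.21192868 0.21323411] lid z 0.17431989507759327
((571.8856201171875, -87.71321105957031), (49.56756591796875, 13.952865600585938), 1.4167600870132446)
t 0   lid z 0.17473673330072775
s 109 [ 0.57455201 -0.09068375  0.20843282] [0.20103383 0.20971929 0.21254459] lid z 0.17434725064298384
((573.7431030273438, -88.45738220214844), (48.2197265625, 13.647370338439941), 1.799548864364624)
```

View pics/w0.png

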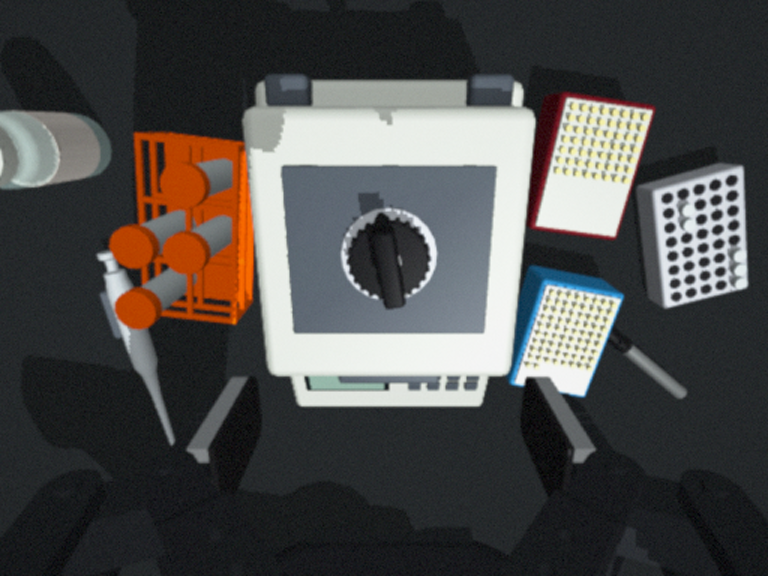

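Emit:
play_rows(
  plan=[
    [0,0,-1.2,-0.17,-1],
    [0,0,-1.2,-0.34,-1],
    [0,0,-1.2,-0.51,-1],
    [10,0,-1.2,-0.68,-1],
    [20,0,-1.2,-0.85,-1],
    [30,0,-1.2,-1.02,-1],
    [40,0,-1.2,-1.19,-1],
    [50,0,-1.2,-1.36,-1],
  ],
)

```text
time: 8.35
tool_pos: [0.5707, -0.0881, 0.2884]
tool_rot: [0.405, 0.58, 0.405, -0.579]
contact_force: [-0.2, -0.3, 0.5]
gripper_width: 0.999
```

Emit:
play_rows(
  plan=[
    [0,0,0,-0.17,-1],
    [0,0,0,-0.34,-1],
    [0,0,0,-0.51,-1],
    [0,0,0,-0.68,-1],
    [0,0,0,-0.85,-1],
    [0,0,0,-1.02,-1],
    [0,0,0,-1.19,-1],
    [0,0,0,-1.36,-1],
  ],
)

```text
time: 9.35
tool_pos: [0.5707, -0.0881, 0.2887]
tool_rot: [0.68, 0.196, 0.679, -0.196]
contact_force: [-0.1, -0.3, 0.5]
gripper_width: 1.001
```

Emit:
play_rows(
  plan=[
    [0,0,0,-0.17,-1],
    [0,0,0,-0.34,-1],
    [0,0,0,-0.51,-1],
    [0,0,0,-0.593,-1],
    [0,0,0,-0.593,-1],
  ],
)

```text
time: 9.98
tool_pos: [0.5708, -0.0881, 0.2886]
tool_rot: [0.707, -0.009, 0.707, 0.009]
contact_force: [0.3, -1.2, -0.7]
gripper_width: 1.002
```

```bash
python3 st.py
```

```text
t 9.975 p [ 0.5708 -0.0881  0.2886] F [ 0.2703 -1.178  -0.6564] T [-0.0093 -0.0142 -0.0118] w 1.002046649932878 q [-0.2819 -0.088   1.6571 -0.      1.572  -1.8778]
[[ 0.0005 -0.0251  0.9997]
 [-0.0001  0.9997  0.0251]
 [-1.     -0.0002  0.0005]]
in cycler: fwd of hinge 0.09956175500521133 y -0.0015844993882056478 z above bench 0.28860287010885793
```

Run:
```python
from h import *
F=grab('wrist','w1')
X=pts(F).reshape(-1,3);X=X[np.hypot(X[:,0]-.572,X[:,1]+.088)<.04]
for lo in (.207,.209,.2105):
    T=X[(X[:,2]>lo)&(X[:,2]<.222)];print(len(T),T.mean(0),cv2.minAreaRect((T[:,:2]*1000).astype(np.float32)))
```

```text
1088 [ 0.56970586 -0.08732271  0.21181583] ((571.3587646484375, -87.35730743408203), (48.97623825073242, 13.774460792541504), 2.1391959190368652)
1059 [ 0.57006074 -0.08732347  0.21190624] ((571.415771484375, -87.3690185546875), (48.87675857543945, 13.770398139953613), 2.062391996383667)
982 [ 0.57071172 -0.08743625  0.21206828] ((571.2269897460938, -87.02313232421875), (48.53554916381836, 13.196078300476074), 1.015515685081482)
```

Emit:
play_rows(
  plan=[
    [15,0.5,0.9,0,-1],
    [30,0.5,0.9,0,-1],
    [45,0.5,0.9,0,-1],
    [60,0.5,0.9,0,-1],
    [75,0.5,0.9,0,-1],
    [88,0.5,0.9,0,-1],
    [96,0.5,0.9,0,-1],
    [96,0.5,0.9,0,-1],
  ],
)

```text
time: 11.02
tool_pos: [0.5719, -0.0876, 0.1915]
tool_rot: [0.707, -0.009, 0.707, 0.009]
contact_force: [-0.4, -0.4, -0.2]
gripper_width: 0.997
```

Emit:
play_rows(
  plan=[
    [0,0,0,0,0],
    [0,0,0,0,0.4],
    [0,0,0,0,0.8],
    [0,0,0,0,1],
    [0,0,0,0,1],
    [0,0,0,0,1],
  ],
)

```text
time: 11.78
tool_pos: [0.5724, -0.087, 0.1929]
tool_rot: [0.707, -0.009, 0.707, 0.01]
contact_force: [-1.2, 4.7, 4.8]
gripper_width: 0.148
```

```bash
python3 st.py
```

```text
t 11.775 p [ 0.5724 -0.087   0.1929] F [-1.1874  4.7114  4.8123] T [ 0.7914  0.2409 -0.0584] w 0.1482760035617805 q [-0.28   -0.0298  1.7608  0.0013  1.4104 -1.8775]
[[ 0.0005 -0.0265  0.9996]
 [ 0.0012  0.9996  0.0265]
 [-1.      0.0012  0.0006]]
in cycler: fwd of hinge 0.09809322090880057 y -0.00026340797761089524 z above bench 0.19294275960054136
```

```bash
cat > tq.py <<'E'
from h import *
s=manip.state();M=R(s['tool_rot']);np.set_printoptions(precision=4,suppress=True)
a=np.degrees(np.arctan2(M[1,2],M[0,2]))
print('t %.2f cw %.2f deg  Tz %.3f'%(s['time'],(1.5-a)%360 if (1.5-a)%360<350 else (1.5-a)%360-360,s['ft_torque'][2]),'F',s['contact_force'].round(1),'p',s['tool_pos'],'w %.3f q6 %.3f'%(s['gripper_width'],s['joint_pos'][5]))
E
python3 tq.py
```

```text
t 11.78 cw -0.02 deg  Tz -0.058 F [-1.2  4.7  4.8] p [ 0.5724 -0.087   0.1929] w 0.148 q6 -1.878
```

Emit:
play_rows(
  plan=[
    [-0.7,0.3,0.2,0,1],
    [-1.4,0.6,0.4,0,1],
    [-1.4,0.6,0.4,0,1],
  ],
)

```text
time: 12.15
tool_pos: [0.5724, -0.0869, 0.193]
tool_rot: [0.707, -0.009, 0.707, 0.009]
contact_force: [1.0, 3.4, -1.7]
gripper_width: 0.152
```

```bash
python3 tq.py
```

```text
t 12.15 cw -0.00 deg  Tz -0.005 F [ 1.   3.4 -1.7] p [ 0.5724 -0.0869  0.193 ] w 0.152 q6 -1.876
```

Emit:
play_rows(
  plan=[
    [0,0,0,0.04,1],
    [0,0,0,0.087,1],
    [0,0,0,0.087,1],
  ],
)

```text
time: 12.52
tool_pos: [0.5724, -0.0869, 0.193]
tool_rot: [0.707, 0.021, 0.707, -0.021]
contact_force: [0.7, 4.2, -1.8]
gripper_width: 0.15
```

```bash
python3 tq.py
```

```text
t 12.53 cw 4.94 deg  Tz 0.175 F [ 0.7  4.2 -1.8] p [ 0.5724 -0.0869  0.193 ] w 0.150 q6 -1.790
```

Emit:
play_rows(
  plan=[
    [0,0,0,0.04,1],
    [0,0,0,0.087,1],
    [0,0,0,0.087,1],
  ],
)

```text
time: 12.9
tool_pos: [0.5724, -0.087, 0.193]
tool_rot: [0.705, 0.052, 0.705, -0.052]
contact_force: [1.0, 3.8, -2.9]
gripper_width: 0.147
```

```bash
python3 tq.py
```

```text
t 12.90 cw 9.90 deg  Tz 0.173 F [ 1.   3.8 -2.9] p [ 0.5724 -0.087   0.193 ] w 0.147 q6 -1.704
```

Emit:
play_rows(
  plan=[
    [0,0,0,0.04,1],
    [0,0,0,0.087,1],
    [0,0,0,0.087,1],
  ],
)

```text
time: 13.28
tool_pos: [0.5724, -0.0871, 0.193]
tool_rot: [0.702, 0.082, 0.703, -0.082]
contact_force: [1.5, 2.8, -3.3]
gripper_width: 0.146
```

```bash
python3 tq.py
```

```text
t 13.28 cw 14.87 deg  Tz 0.136 F [ 1.5  2.8 -3.3] p [ 0.5724 -0.0871  0.193 ] w 0.146 q6 -1.617
```

Emit:
play_rows(
  plan=[
    [0,0,0,0.04,1],
    [0,0,0,0.087,1],
    [0,0,0,0.087,1],
  ],
)

```text
time: 13.65
tool_pos: [0.5724, -0.0871, 0.1931]
tool_rot: [0.698, 0.113, 0.698, -0.113]
contact_force: [0.6, 1.7, -3.8]
gripper_width: 0.15
```

```bash
python3 tq.py
```

```text
t 13.65 cw 19.85 deg  Tz 0.143 F [ 0.6  1.7 -3.8] p [ 0.5724 -0.0871  0.1931] w 0.150 q6 -1.530
```

Emit:
play_rows(
  plan=[
    [0,0,0,0.04,1],
    [0,0,0,0.087,1],
    [0,0,0,0.087,1],
  ],
)

```text
time: 14.02
tool_pos: [0.5724, -0.0872, 0.1931]
tool_rot: [0.692, 0.143, 0.693, -0.143]
contact_force: [1.4, 2.3, -5.0]
gripper_width: 0.152
```

```bash
python3 tq.py
```

```text
t 14.03 cw 24.83 deg  Tz 0.172 F [ 1.4  2.3 -5. ] p [ 0.5724 -0.0872  0.1931] w 0.152 q6 -1.443
```

Emit:
play_rows(
  plan=[
    [0,0,0,0.04,1],
    [0,0,0,0.087,1],
    [0,0,0,0.087,1],
  ],
)

```text
time: 14.4
tool_pos: [0.5724, -0.0872, 0.1932]
tool_rot: [0.685, 0.173, 0.686, -0.173]
contact_force: [0.3, 0.9, -5.1]
gripper_width: 0.146
```

```bash
python3 tq.py
```

```text
t 14.40 cw 29.81 deg  Tz 0.096 F [ 0.3  0.9 -5.1] p [ 0.5724 -0.0872  0.1932] w 0.146 q6 -1.356
```

Emit:
play_rows(
  plan=[
    [0,0,0,0.04,1],
    [0,0,0,0.087,1],
    [0,0,0,0.087,1],
  ],
)

```text
time: 14.78
tool_pos: [0.5723, -0.0872, 0.1932]
tool_rot: [0.677, 0.202, 0.678, -0.203]
contact_force: [1.1, 0.5, -6.1]
gripper_width: 0.151
```

```bash
python3 tq.py
```

```text
t 14.78 cw 34.79 deg  Tz 0.098 F [ 1.1  0.5 -6.1] p [ 0.5723 -0.0872  0.1932] w 0.151 q6 -1.269
```

Emit:
play_rows(
  plan=[
    [0,0,0,0.04,1],
    [0,0,0,0.087,1],
    [0,0,0,0.087,1],
  ],
)

```text
time: 15.15
tool_pos: [0.5724, -0.0872, 0.1932]
tool_rot: [0.668, 0.231, 0.668, -0.232]
contact_force: [1.3, -0.5, -7.5]
gripper_width: 0.149
```

```bash
python3 tq.py
```

```text
t 15.15 cw 39.75 deg  Tz 0.314 F [ 1.3 -0.5 -7.5] p [ 0.5724 -0.0872  0.1932] w 0.149 q6 -1.183
```

Emit:
play_rows(
  plan=[
    [0.5,0,0,0.026,1],
    [1,0,0,0.052,1],
    [1,0,0,0.052,1],
  ],
)

```text
time: 15.52
tool_pos: [0.5724, -0.0872, 0.1932]
tool_rot: [0.661, 0.25, 0.662, -0.25]
contact_force: [-3.4, 1.4, 3.9]
gripper_width: 0.151
```

```bash
python3 tq.py
```

```text
t 15.53 cw 42.88 deg  Tz 0.078 F [-3.4  1.4  3.9] p [ 0.5724 -0.0872  0.1932] w 0.151 q6 -1.128
```

Emit:
play_rows(
  plan=[
    [0,0,0,0.026,1],
    [0,0,0,0.052,1],
    [0,0,0,0.052,1],
  ],
)

```text
time: 15.9
tool_pos: [0.5724, -0.0872, 0.1932]
tool_rot: [0.655, 0.267, 0.655, -0.267]
contact_force: [-3.8, -0.8, -0.2]
gripper_width: 0.148
```

```bash
python3 tq.py
```

```text
t 15.90 cw 45.87 deg  Tz 0.036 F [-3.8 -0.8 -0.2] p [ 0.5724 -0.0872  0.1932] w 0.148 q6 -1.076
```

Emit:
play_rows(
  plan=[
    [0,0,0,0.026,1],
    [0,0,0,0.052,1],
    [0,0,0,0.052,1],
  ],
)

```text
time: 16.27
tool_pos: [0.5723, -0.0873, 0.1931]
tool_rot: [0.647, 0.284, 0.648, -0.284]
contact_force: [-4.7, -0.5, 0.3]
gripper_width: 0.147
```

```bash
python3 tq.py
```

```text
t 16.27 cw 48.88 deg  Tz -0.042 F [-4.7 -0.5  0.3] p [ 0.5723 -0.0873  0.1931] w 0.147 q6 -1.023
```

Emit:
play_rows(
  plan=[
    [0,0,0,0.026,1],
    [0,0,0,0.052,1],
    [0,0,0,0.052,1],
  ],
)

```text
time: 16.65
tool_pos: [0.5723, -0.0873, 0.1932]
tool_rot: [0.64, 0.301, 0.64, -0.301]
contact_force: [-6.0, -0.3, 2.3]
gripper_width: 0.149
```

```bash
python3 tq.py
```

```text
t 16.65 cw 51.87 deg  Tz -0.255 F [-6.  -0.3  2.3] p [ 0.5723 -0.0873  0.1932] w 0.149 q6 -0.971
```

Emit:
play_rows(
  plan=[
    [0,0,0,0.026,1],
    [0,0,0,0.052,1],
    [0,0,0,0.052,1],
  ],
)

```text
time: 17.02
tool_pos: [0.5722, -0.0874, 0.1932]
tool_rot: [0.632, 0.317, 0.632, -0.318]
contact_force: [-7.0, -1.0, 1.2]
gripper_width: 0.145
```

```bash
python3 tq.py
```

```text
t 17.02 cw 54.86 deg  Tz -0.208 F [-7.  -1.   1.2] p [ 0.5722 -0.0874  0.1932] w 0.145 q6 -0.919
```

Emit:
play_rows(
  plan=[
    [0,0,0,0.026,1],
    [0,0,0,0.052,1],
    [0,0,0,0.052,1],
  ],
)

```text
time: 17.4
tool_pos: [0.5723, -0.0874, 0.1932]
tool_rot: [0.623, 0.333, 0.624, -0.334]
contact_force: [-5.8, -1.8, 1.4]
gripper_width: 0.148
```

```bash
python3 tq.py
```

```text
t 17.40 cw 57.80 deg  Tz -0.059 F [-5.8 -1.8  1.4] p [ 0.5723 -0.0874  0.1932] w 0.148 q6 -0.868
```

Emit:
play_rows(
  plan=[
    [0,0,0,0.026,1],
    [0,0,0,0.052,1],
    [0,0,0,0.052,1],
  ],
)

```text
time: 17.77
tool_pos: [0.5723, -0.0874, 0.1932]
tool_rot: [0.614, 0.349, 0.615, -0.35]
contact_force: [-5.8, -0.1, 1.5]
gripper_width: 0.148
```

```bash
python3 tq.py
```

```text
t 17.77 cw 60.77 deg  Tz 0.067 F [-5.8 -0.1  1.5] p [ 0.5723 -0.0874  0.1932] w 0.148 q6 -0.816
```

Emit:
play_rows(
  plan=[
    [0,0,0,0.026,1],
    [0,0,0,0.052,1],
    [0,0,0,0.052,1],
  ],
)

```text
time: 18.15
tool_pos: [0.5723, -0.0875, 0.1933]
tool_rot: [0.605, 0.365, 0.605, -0.366]
contact_force: [-6.2, -0.7, 1.3]
gripper_width: 0.151
```

```bash
python3 tq.py
```

```text
t 18.15 cw 63.72 deg  Tz 0.257 F [-6.2 -0.7  1.3] p [ 0.5723 -0.0875  0.1933] w 0.151 q6 -0.764
```

Emit:
play_rows(
  plan=[
    [0,0,0,0.026,1],
    [0,0,0,0.052,1],
    [0,0,0,0.052,1],
  ],
)

```text
time: 18.52
tool_pos: [0.5723, -0.0874, 0.1932]
tool_rot: [0.596, 0.381, 0.596, -0.381]
contact_force: [-5.4, -1.0, 0.5]
gripper_width: 0.146
```

```bash
python3 tq.py
```

```text
t 18.52 cw 66.71 deg  Tz 0.207 F [-5.4 -1.   0.5] p [ 0.5723 -0.0874  0.1932] w 0.146 q6 -0.712
```

Emit:
play_rows(
  plan=[
    [0,0,0,0.026,1],
    [0,0,0,0.052,1],
    [0,0,0,0.052,1],
  ],
)

```text
time: 18.9
tool_pos: [0.5723, -0.0874, 0.1932]
tool_rot: [0.586, 0.396, 0.586, -0.397]
contact_force: [-6.2, 0.0, 0.5]
gripper_width: 0.146
```

```bash
python3 tq.py
```

```text
t 18.90 cw 69.64 deg  Tz 0.461 F [-6.2  0.   0.5] p [ 0.5723 -0.0874  0.1932] w 0.146 q6 -0.661
```

Emit:
play_rows(
  plan=[
    [0,0,0,0.026,1],
    [0,0,0,0.052,1],
    [0,0,0,0.052,1],
  ],
)

```text
time: 19.27
tool_pos: [0.5721, -0.0873, 0.1932]
tool_rot: [0.575, 0.411, 0.575, -0.412]
contact_force: [-7.5, 1.1, 5.9]
gripper_width: 0.146
```

```bash
python3 tq.py
```

```text
t 19.27 cw 72.68 deg  Tz 0.084 F [-7.5  1.1  5.9] p [ 0.5721 -0.0873  0.1932] w 0.146 q6 -0.608
```

Emit:
play_rows(
  plan=[
    [0,0,0,0.026,1],
    [0,0,0,0.052,1],
    [0,0,0,0.052,1],
  ],
)

```text
time: 19.65
tool_pos: [0.5721, -0.0874, 0.1931]
tool_rot: [0.564, 0.426, 0.564, -0.427]
contact_force: [-7.6, 0.1, 7.6]
gripper_width: 0.15
```

```bash
python3 tq.py
```

```text
t 19.65 cw 75.67 deg  Tz 0.007 F [-7.6  0.1  7.6] p [ 0.5721 -0.0874  0.1931] w 0.150 q6 -0.556
```

Emit:
play_rows(
  plan=[
    [0,0,0,0.026,1],
    [0,0,0,0.052,1],
    [0,0,0,0.052,1],
  ],
)

```text
time: 20.02
tool_pos: [0.572, -0.0874, 0.1931]
tool_rot: [0.552, 0.441, 0.553, -0.442]
contact_force: [-5.1, -1.7, 2.6]
gripper_width: 0.144
```

```bash
python3 tq.py
```

```text
t 20.02 cw 78.67 deg  Tz -0.100 F [-5.1 -1.7  2.6] p [ 0.572  -0.0874  0.1931] w 0.144 q6 -0.503
```

Emit:
play_rows(
  plan=[
    [0,0,0,0.026,1],
    [0,0,0,0.052,1],
    [0,0,0,0.052,1],
  ],
)

```text
time: 20.4
tool_pos: [0.572, -0.0874, 0.1932]
tool_rot: [0.541, 0.455, 0.541, -0.456]
contact_force: [-8.5, -1.5, 1.9]
gripper_width: 0.152
```

```bash
python3 tq.py
```

```text
t 20.40 cw 81.67 deg  Tz -0.243 F [-8.5 -1.5  1.9] p [ 0.572  -0.0874  0.1932] w 0.152 q6 -0.451
```

Emit:
play_rows(
  plan=[
    [0,0,0,0.026,1],
    [0,0,0,0.052,1],
    [0,0,0,0.052,1],
  ],
)

```text
time: 20.78
tool_pos: [0.5719, -0.0875, 0.1932]
tool_rot: [0.529, 0.469, 0.529, -0.47]
contact_force: [-8.3, -1.0, 2.7]
gripper_width: 0.15
```

```bash
python3 tq.py
```

```text
t 20.77 cw 84.65 deg  Tz -0.244 F [-8.3 -1.   2.7] p [ 0.5719 -0.0875  0.1932] w 0.150 q6 -0.399
```

Emit:
play_rows(
  plan=[
    [0,0,0,0.026,1],
    [0,0,0,0.052,1],
    [0,0,0,0.052,1],
  ],
)

```text
time: 21.15
tool_pos: [0.5719, -0.0875, 0.1932]
tool_rot: [0.516, 0.482, 0.517, -0.483]
contact_force: [-7.8, -1.2, 1.9]
gripper_width: 0.144
```

```bash
python3 tq.py
```

```text
t 21.15 cw 87.60 deg  Tz -0.069 F [-7.8 -1.2  1.9] p [ 0.5719 -0.0875  0.1932] w 0.144 q6 -0.348
```

Emit:
play_rows(
  plan=[
    [0,0,0,0.026,1],
    [0,0,0,0.052,1],
    [0,0,0,0.052,1],
  ],
)

```text
time: 21.52
tool_pos: [0.572, -0.0875, 0.1932]
tool_rot: [0.504, 0.495, 0.504, -0.497]
contact_force: [-8.3, -0.4, 2.5]
gripper_width: 0.147
```

```bash
python3 tq.py
```

```text
t 21.52 cw 90.56 deg  Tz 0.059 F [-8.3 -0.4  2.5] p [ 0.572  -0.0875  0.1932] w 0.147 q6 -0.296
```

Emit:
play_rows(
  plan=[
    [0,0,0,0.026,1],
    [0,0,0,0.052,1],
    [0,0,0,0.052,1],
  ],
)

```text
time: 21.9
tool_pos: [0.5719, -0.0875, 0.1932]
tool_rot: [-0.491, -0.508, -0.491, 0.51]
contact_force: [-7.8, -0.6, 2.6]
gripper_width: 0.154
```

```bash
python3 tq.py
```

```text
t 21.90 cw 93.53 deg  Tz 0.114 F [-7.8 -0.6  2.6] p [ 0.5719 -0.0875  0.1932] w 0.154 q6 -0.244
```

Emit:
play_rows(
  plan=[
    [0,0,0,0.026,1],
    [0,0,0,0.052,1],
    [0,0,0,0.052,1],
  ],
)

```text
time: 22.28
tool_pos: [0.5719, -0.0874, 0.1932]
tool_rot: [-0.478, -0.521, -0.478, 0.522]
contact_force: [-7.8, -1.3, 2.1]
gripper_width: 0.148
```

```bash
python3 tq.py
```

```text
t 22.27 cw 96.49 deg  Tz 0.268 F [-7.8 -1.3  2.1] p [ 0.5719 -0.0874  0.1932] w 0.148 q6 -0.192
```

Emit:
play_rows(
  plan=[
    [0,0,0,0.026,1],
    [0,0,0,0.052,1],
    [0,0,0,0.052,1],
  ],
)

```text
time: 22.65
tool_pos: [0.572, -0.0874, 0.1932]
tool_rot: [-0.464, -0.533, -0.464, 0.534]
contact_force: [-6.9, 0.0, 2.6]
gripper_width: 0.15
```

```bash
python3 tq.py
```

```text
t 22.65 cw 99.43 deg  Tz 0.411 F [-6.9  0.   2.6] p [ 0.572  -0.0874  0.1932] w 0.150 q6 -0.141
```

Emit:
play_rows(
  plan=[
    [0,0,0,0.026,1],
    [0,0,0,0.052,1],
    [0,0,0,0.052,1],
  ],
)

```text
time: 23.02
tool_pos: [0.5718, -0.0873, 0.1932]
tool_rot: [-0.45, -0.545, -0.45, 0.546]
contact_force: [-9.6, 0.9, 7.6]
gripper_width: 0.148
```

```bash
python3 tq.py
```

```text
t 23.02 cw 102.47 deg  Tz 0.070 F [-9.6  0.9  7.6] p [ 0.5718 -0.0873  0.1932] w 0.148 q6 -0.088
```

Emit:
play_rows(
  plan=[
    [0,0,0,0.026,1],
    [0,0,0,0.052,1],
    [0,0,0,0.052,1],
  ],
)

```text
time: 23.4
tool_pos: [0.5717, -0.0873, 0.1931]
tool_rot: [-0.435, -0.556, -0.436, 0.558]
contact_force: [-7.3, -1.5, 3.6]
gripper_width: 0.155
```

```bash
python3 tq.py
```

```text
t 23.40 cw 105.47 deg  Tz 0.011 F [-7.3 -1.5  3.6] p [ 0.5717 -0.0873  0.1931] w 0.155 q6 -0.036
```

Emit:
play_rows(
  plan=[
    [0,0,0,0.026,1],
    [0,0,0,0.052,1],
    [0,0,0,0.052,1],
  ],
)

```text
time: 23.78
tool_pos: [0.5717, -0.0873, 0.1932]
tool_rot: [-0.42, -0.567, -0.421, 0.569]
contact_force: [-7.4, -1.4, -1.0]
gripper_width: 0.152
```

```bash
python3 tq.py
```

```text
t 23.77 cw 108.47 deg  Tz -0.071 F [-7.4 -1.4 -1. ] p [ 0.5717 -0.0873  0.1932] w 0.152 q6 0.017
```

Emit:
play_rows(
  plan=[
    [0,0,0,0.026,1],
    [0,0,0,0.052,1],
    [0,0,0,0.052,1],
  ],
)

```text
time: 24.15
tool_pos: [0.5716, -0.0873, 0.1932]
tool_rot: [-0.405, -0.578, -0.406, 0.58]
contact_force: [-9.0, -1.2, 2.9]
gripper_width: 0.151
```

```bash
python3 tq.py
```

```text
t 24.15 cw 111.46 deg  Tz -0.229 F [-9.  -1.2  2.9] p [ 0.5716 -0.0873  0.1932] w 0.151 q6 0.069
```

Emit:
play_rows(
  plan=[
    [0,0,0,0.026,1],
    [0,0,0,0.052,1],
    [0,0,0,0.052,1],
  ],
)

```text
time: 24.52
tool_pos: [0.5716, -0.0874, 0.1932]
tool_rot: [-0.39, -0.589, -0.391, 0.59]
contact_force: [-9.2, -1.3, 2.2]
gripper_width: 0.149
```

```bash
python3 tq.py
```

```text
t 24.52 cw 114.45 deg  Tz -0.188 F [-9.2 -1.3  2.2] p [ 0.5716 -0.0874  0.1932] w 0.149 q6 0.121
```

Emit:
play_rows(
  plan=[
    [0,0,0,0.026,1],
    [0,0,0,0.052,1],
    [0,0,0,0.052,1],
  ],
)

```text
time: 24.9
tool_pos: [0.5716, -0.0874, 0.1932]
tool_rot: [-0.375, -0.598, -0.376, 0.6]
contact_force: [-9.0, -1.0, 3.1]
gripper_width: 0.148
```

```bash
python3 tq.py
```

```text
t 24.90 cw 117.40 deg  Tz -0.023 F [-9.  -1.   3.1] p [ 0.5716 -0.0874  0.1932] w 0.148 q6 0.172
```

Emit:
play_rows(
  plan=[
    [0,0,0,0.026,1],
    [0,0,0,0.047,1],
    [0,0,0,0.047,1],
  ],
)

```text
time: 25.28
tool_pos: [0.5716, -0.0873, 0.1932]
tool_rot: [-0.361, -0.607, -0.361, 0.609]
contact_force: [-9.6, -0.3, 2.2]
gripper_width: 0.147
```

```bash
python3 tq.py
```

```text
t 25.27 cw 120.08 deg  Tz -0.006 F [-9.6 -0.3  2.2] p [ 0.5716 -0.0873  0.1932] w 0.147 q6 0.219
```

Emit:
play_rows(
  plan=[
    [0,0,0,0,0.5],
    [0,0,0,0,0],
    [0,0,0,0,-1],
    [0,0,0,0,-1],
    [0,0,0,0,-1],
    [-10,0,0,0,-1],
    [-40,0,0,0,-1],
    [-80,0,0,0,-1],
  ],
)

```text
time: 26.28
tool_pos: [0.572, -0.0869, 0.273]
tool_rot: [-0.361, -0.607, -0.362, 0.608]
contact_force: [0.6, -0.4, 1.0]
gripper_width: 1.0
```

Emit:
play_rows(
  plan=[
    [-30,0,0,0,-1],
    [-50,0,0,0,-1],
    [-50,0,0,0,-1],
  ],
)

```text
time: 26.65
tool_pos: [0.5733, -0.0872, 0.3249]
tool_rot: [0.362, 0.609, 0.36, -0.607]
contact_force: [-0.7, -0.7, -0.2]
gripper_width: 1.001
```

```bash
python3 tq.py
python3 - <<'E'
from h import *
F=grab('wrist','w2');save(F,'w2',None,1.5);S=grab('side','side4');save(S,'side4',None,1.5)
X=pts(F).reshape(-1,3);X=X[np.hypot(X[:,0]-.572,X[:,1]+.088)<.04]
for lo in (.207,.209,.2105):
    T=X[(X[:,2]>lo)&(X[:,2]<.222)];print(len(T),cv2.minAreaRect((T[:,:2]*1000).astype(np.float32)))
from fit import fit
fit(pts(S),np.array([.58,-.05,.172]),np.array([0,0,1.]))
E
```

```text
t 26.65 cw 120.03 deg  Tz 0.027 F [-0.7 -0.7 -0.2] p [ 0.5733 -0.0872  0.3249] w 1.001 q6 0.219
852 ((572.3380126953125, -87.504638671875), (49.4045295715332, 13.798142433166504), 61.80734634399414)
839 ((572.3309326171875, -87.49859619140625), (49.403472900390625, 13.797884941101074), 61.78315353393555)
782 ((572.4656372070312, -87.39924621582031), (48.18621063232422, 13.761300086975098), 62.01288604736328)
plane ang 0.0027368733934388504 yaw -0.0008317869946699171 rect ((-8.947425842285156, 8.147773742675781), (186.17727661132812, 192.4141387939453), 81.67064666748047)
pcts [[-0.10970657 -0.09055029]
 [ 0.09301042  0.10543561]] centre [ 0.57012968 -0.08948618  0.17185229]
```

View pics/w2.png

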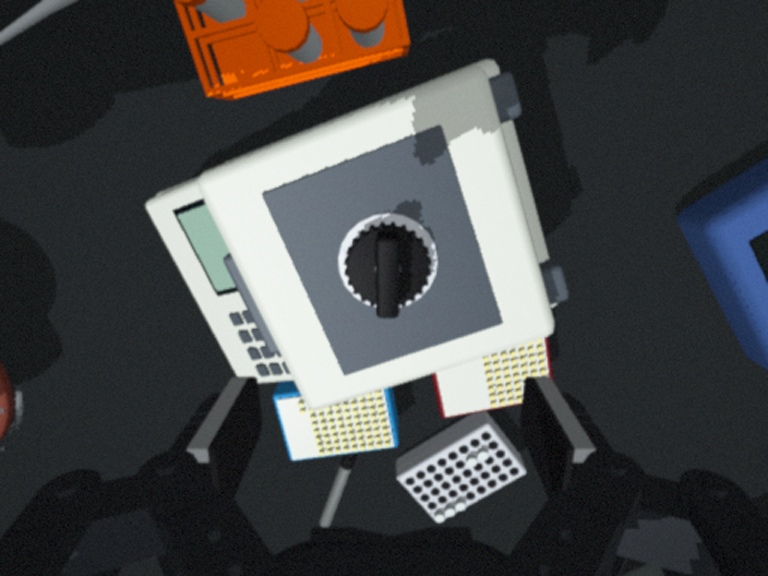

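View pics/side4.png

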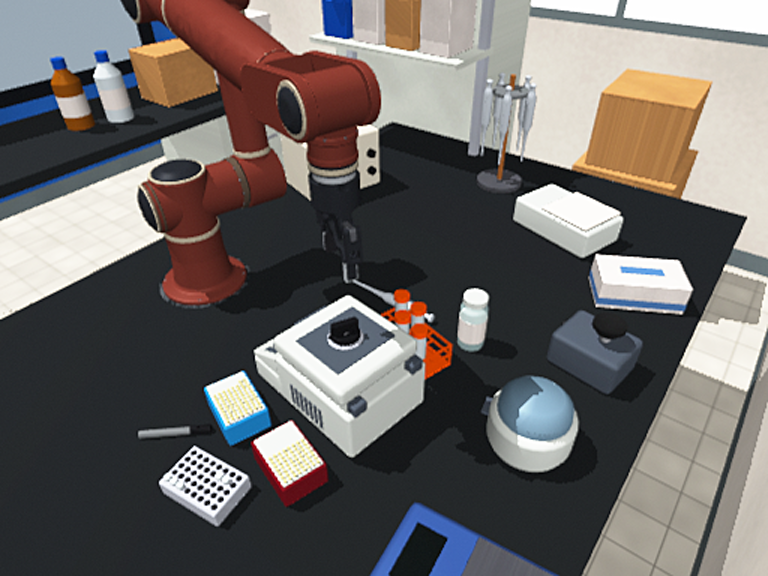

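```bash
python3 -c "
from plant import manip
print(manip.job_done())"
```

```text
the job is handed in; nothing more can be done
None
```

The lid is shut, the knob has been tightened through three clutch clicks and released, and the job was handed in at about 27 s; no verdict was reported.

- **Lid:** I pressed it down slowly with closed fingers, finishing with about 13 N against the seal, slightly above the 3 to 10 N you gave. The last side view shows it flat to within 0.003 rad, with its top at 172 mm.
- **Knob run:** I gripped the bar and turned it 120° clockwise in one stroke. It ran down at about 0.15 N m to roughly 35°, then slipped on the clutch.
- **Clicks:** The torque peaked at about 0.3 to 0.46 N m, fell to about −0.2 N m and came back, three times over. It crossed zero on the way down near 47°, 76° and 106°, and I let go at zero torque. The wrist camera then measured the bar at about 120° clockwise from its start, so it did not spring back.
- **Uncertainty:** Torque was read only every 3° to 5° and with noise, so the count rests on three evenly spaced cycles, not on every click being felt directly.
- **Rest of the bench:** In the final pictures the neighbouring items look to be where they were, judged by eye, and the open gripper is clear above the knob with no contact force.

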